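Unbolt the sagging gate with a draw rod and hold it ajar

ROBOT

A 6-joint arm with a two-finger parallel gripper is mounted at the origin on a cart in front of the work surface, level with it; the furniture and walls round the work are solid. World frame = base frame: x ahead of the robot, y to its left, z up, the work surface at z = 0. Lengths are in m, angles in rad, forces in N, time in s.
With the tool pointing down it reaches from about 0.35 to 0.975 m from the base axis. Payload 4.9 kg.
Tool frame: the origin (TCP) lies midway between the tips of the shut fingers; the grasp point (between the pads) lies manip.grip_depth behind it (manip.grip_depth is the distance from the TCP to the grasp point, in m); z points along the fingers, x is the direction in which the jaws open and shut, and the axes are right-handed (so a half turn about z gives the same grasp; the last joint's range is limited). The gripper opens to 85 mm and grips with 20 to 120 N. Pads are 22 mm wide; open, the fingers measure 114 mm over their backs; the gripper's body (76 mm by 85 mm) begins 54 mm behind the grasp point. The pads swing forward as they close: fully open they stand 13 mm farther back than shut.
Start: joints at [1.121, 0.053, 1.613, -0, 1.476, -0.119], TCP at [0.203, 0.591, 0.231] pointing down, gripper open.
Joint ranges: [-3.01, 3.01], [-1.01, 2.22], [0.06, 2.58], [-1.02, 4.17], [0.09, 2.62], [-3.14, 3.14]. Speed limits (rad/s): [2.57, 2.57, 3.14, 3.14, 3.14, 3.14].

INTERFACE

Orientations are given as a unit quaternion [w, x, y, z].
In Python, from plant import state, grab_frame, ticket, manip gives the robot as it stands.
- The arm moves only by the tool carry_out, never from a script. Its argument "moves" is a list that holds one entry, the list of rows, each a list of 7 numbers: the turn, a rotation vector about the tool's x, y, z each as a share of 5 degrees, from -1 to 1, then the shift along the tool's x, y, z each as a share of 0.04 m, from -1 to 1, then the gripper command: -1 is shut, 1 is fully open, values between are in proportion. A call has 1 to 8 rows; each row shifts and turns the commanded pose from where the row before left it, along the tool's axes as they then stand; what a row does not reach is not made up. A row lasts 1/12 s, in which the tool goes at most 41.7 mm and 7.16 degrees, less where a joint would pass 70% of its speed; a pose out of reach is approached as far as the arm can. A call with a number of a shift or a turn outside -1 to 1 is refused whole. A call with a gripper value outside its range is refused whole. The fingers move at their own pace and stop on an object; the grip force is fixed at half the most. Time passes only in rows, so rows that do not move let the fingers close. It gives the time, the measured TCP pose, the force and the opening at its end, in the units of the state.
- state(): the state, without advancing time (a new reading comes with each control period).
- grab_frame(name): name is "side" or "top" or "wrist"; returns a dict with "frame" (420x560x3 uint8, red, green, blue), "z_map" (420x560 float32, m along the optical axis (not along the pixel's ray), 0 where there is no reading), "K" (3x3 intrinsics, pixels), "world_from_camera" (4x4, takes a point from camera to world coordinates); the wrist camera has in their place "hand_eye" (4x4, takes a point from camera to tool coordinates, whose origin is the TCP and whose axes are the tool frame's). Camera axes: x right, y down, z forward; pixel columns grow to the right and rows downward; lengths in m; the calibration is good to about 2 mm. A picture is of the moment at which its call begins: read the wrist's pose just before it.
- ticket.job_done(): hands the job in, once; it reports no verdict.
The state is a dict: "time": time; "joint_pos": joint angles; "joint_vel": joint speeds; "joint_efforts": joint torques, N m; "tool_pos": TCP position; "tool_rot": TCP orientation; "contact_force": force on the tool from outside, world axes, zero at the start; "ft_torque": the same for the moment, N m; "gripper_width": opening from 0.0 (shut) to 1.0 (fully open).
Only numpy, scipy, OpenCV 4.12 (cv2) and the standard library are available. Lean on these libraries where they do the work, as an engineer would, in place of code of your own. Each camera call takes 0.05 s, during which the arm holds its last target.

TASK

The knob of the sagging bolt on the little bench guard has gone, so pick up the draw rod by its handle, put its nose through the eye on the bolt, lift the bolt end over the bent lip of the keeper and, still lifting, pull the bolt right back. Then, with the rod still through the eye, push the spring-loaded gate about 20 degrees inwards and finish holding it there with the rod alone: do not let go, and do not touch the guard with the gripper at the end. Leave the loose flask, tub and beaker standing where they are.

Things in the scene. Friction and masses are not known exactly. Their poses are not given: they have to be found in the camera images.
- guard: low fixed guard frame of aluminium bar, 270 mm wide (y), 190 deep (x -40 to +150), 207 high. Origin on the worktop under the middle of the gate opening; x points inwards through the gate, away from the robot (within 15 degrees); y left along the gate; z up. Gate plane x = 0, gate from y = -96 to +96 mm, z = 23 to 188; front posts 20 mm square at y = +120 and -130.
- gate_window (a point): middle of the open window in the upper half of the shut gate (fixed in the guard), at x 0, y -30, z 135 mm in the guard's frame. Clear from y = -79 to +18 mm and z = 95 to 174 mm: the rod's nose may pass through. In front of it, straps at y = +30, +68 and -87 mm that carry the bolt reach out to x = -46 mm.
- gate_hinge (a point): foot of the gate's upright hinge axis on the worktop, at the left: y = +100 mm in the guard's frame.
- keeper_lip (a point): middle of the top edge of the keeper's bent-up lip, 5 mm thick, at x -30, y -119, z 107 mm in the guard's frame. The keeper is a steel trough, open at the top, on the right-hand post (y = -110 to -144, z = 85 to 135 mm). The bolt, 10 mm thick, lies 30 mm in front of the gate plane and over the lip; its turned-down nose hangs 14 mm below the shaft behind the lip (right of it).
- eye: ring standing on the bolt, fixed to it: hole 18 mm, wire 6 mm, 30 mm outside; origin at the hole's centre. x along the hole's axis, square to the gate, pointing inwards; y along the bolt to the left, the way it is withdrawn; z up (tilted 0.07 rad about x when sagging, up to 0.10 the other way when lifted). At the start at x -30, y -59, z 134 mm in the guard's frame. Moves with bolt and gate.
- bolt (a joint): slide of the bolt along the gate: 0 = fully shot, 0.050 m = fully withdrawn to the left (+y of the guard). Rubs with about 1 N. The nose catches on the lip after about 5 mm unless it is lifted; it is clear of the keeper from 0.030.
- bolt_lift (a joint): tilt of the bolt about its left end in the barrel (110 mm from the eye, 180 from the tip): 0 = sagging on its stop, 0.17 rad = stopped, fully lifted. The nose clears the lip from about 0.09 rad, i.e. with the eye raised about 10 mm (18 mm at most). It falls back if not held up; about 1 N at the eye.
- gate (a joint): gate angle in rad: 0 = shut, grows as it swings inwards (away from the robot, counter-clockwise from above), stop at 0.9. A spring closes it: 0.24 Nm at 0, 0.35 Nm at 0.35 rad (about 3 N at the eye). It cannot open while the bolt is in the keeper.
- rod: draw rod, 0.15 kg, lying on the worktop right of the guard: aluminium bar handle 100 mm long, 24 wide, 34 high, grooved sides; from its front end a steel nose 8 mm thick, 60 long, round-ended, 17 mm above the underside. Origin under the handle's middle; x to the nose, z up. The nose points away from the robot within 35 degrees. The handle's front end cannot pass the eye and pushes on the ring.
- rod_tip (a point): very tip of the nose, 110 mm in front of the middle of the handle, on the nose's axis.
- flask: bystander: conical glass flask, 65 mm wide, 105 mm high; origin under its middle. Leave alone.
- tub: bystander: round screw-top tub, 66 mm wide, 75 mm high; origin under its middle. Leave alone.
- beaker: bystander: glass beaker, 66 mm wide, 85 mm high; origin under its middle. Leave alone.
Not all that is in view belongs to the job. Of the things like the rod, leave any that is pink; of the rest the larger one is meant.

How it is judged:
On the way, in this order (a step that is already met when the one before it is completed fails the run):
1. the rod's nose is through the eye, the bolt still shot (x of rod_tip in the frame of eye between 0.015 and 0.07 m and y of rod_tip in the frame of eye between -0.04 and 0.04 m and z of rod_tip in the frame of eye between -0.025 and 0.025 m and y of rod_tip in the frame of eye between -0.02 and 0.02 m and value of joint bolt below 0.012 m), for 0.1 s.
2. the bolt is pulled back clear of the keeper with the rod in the eye, the gate still nearly shut (x of rod_tip in the frame of eye between 0.015 and 0.07 m and y of rod_tip in the frame of eye between -0.04 and 0.04 m and z of rod_tip in the frame of eye between -0.025 and 0.025 m and value of joint bolt above 0.035 m and value of joint gate below 0.15 rad), for 0.1 s.
3. the gate is pushed ajar with the rod (x of rod_tip in the frame of eye between 0.015 and 0.07 m and y of rod_tip in the frame of eye between -0.04 and 0.04 m and z of rod_tip in the frame of eye between -0.025 and 0.025 m and value of joint gate above 0.22 rad and contact force between rod and eye above 0.5 N), for 0.2 s.
At the end, for the whole second after the job is handed in: Gripper holds the rod, its underside over 70 mm up, nose through the eye (tip 15 to 70 mm past it), pressing over 0.5 N; gate still at 0.22 to 0.52 rad; bolt withdrawn over 25 mm; gripper and arm press the guard under 0.5 N; flask, tub, beaker upright within 0.2 rad (all of step 3 and contact force between the fingers and rod above 1 N and height (world z) of rod above 0.07 m and value of joint gate below 0.52 rad and value of joint bolt above 0.025 m and velocity of joint gate between -0.1 and 0.1 rad/s and contact force between each of the fingers, the arm and guard below 0.5 N and angle between each of flask, tub, beaker's own z axis and vertical below 0.2 rad); the arm keeps its last pose, push and grip.
It fails at once if the flask is moved more than 30 mm (distance of flask from where it was at the start of the episode above 0.03 m).
It fails at once if the tub is moved more than 30 mm (distance of tub from where it was at the start of the episode above 0.03 m).
It fails at once if the beaker is moved more than 30 mm (distance of beaker from where it was at the start of the episode above 0.03 m).
It also fails if it takes over 48 s, if anything falls off the work surface, if the arm or the gripper's body presses on something with over 40 N, if the wrist force passes 120 N, or if a joint passes its speed limit or range.

## Working session

There is one attempt and no reset: what is moved stays moved. The work goes in short steps, Python scripts to look and compute and a tool call to move; the robot and the scene stay as the last step left them, time stands still between calls to the robot, and variables do not carry over. Pictures are saved under pics/ and viewed, and the job is handed in when it is done.

Besides the shell and the picture viewer there is one more tool, called as name(argument=value, ...), one argument or row to a line, values as JSON. carry_out: Moves the arm, as the interface text tells. Shift numbers are shares of 0.04 m and turn numbers shares of 5 degrees, none past 1 either way. Its arguments: {"type":"object","properties":{"moves":{"type":"array"}},"required":["moves"]}

```bash
ls; mkdir -p pics; python3 - <<'E'
from plant import state, grab_frame, manip
import cv2,numpy as np
print(state()); print(manip, getattr(manip,'grip_depth',None))
for n in ["side","top"]:
    f=grab_frame(n); np.savez(f"{n}0.npz",**f)
    cv2.imwrite(f"pics/{n}0.png",f["frame"][...,::-1]); print(n,f["K"],f["world_from_camera"])
E
```

```text
pics
{'time': 0.0, 'joint_pos': array([ 1.12098574e+00,  5.33458197e-02,  1.61430098e+00, -2.89015597e-05,
        1.47601156e+00, -1.19029008e-01]), 'joint_vel': array([ 6.28784214e-05, -2.27545280e-04,  9.13070766e-04,  1.58682285e-03,
       -7.04372500e-05,  6.13927510e-04]), 'joint_efforts': array([ 2.21002258e-03, -3.93668354e+01, -3.70181465e+01, -3.21413415e-05,
        6.87009029e-03,  2.86960915e-05]), 'tool_pos': array([0.20273744, 0.59053812, 0.2300657 ]), 'tool_rot': array([ 5.08679036e-04,  8.13872933e-01,  5.81041979e-01, -8.99019390e-04]), 'contact_force': array([-0.23599926,  0.39585852, -0.25074047]), 'ft_torque': array([-0.04147448, -0.03637709, -0.0513244 ]), 'gripper_width': 1.0018283170685955}
<Robot object at 0x7f7c9a387a10> 0.0187
side [[487.66439675   0.         278.25655088]
 [  0.         487.66439675 206.38231288]
 [  0.           0.           1.        ]] [[ 0.87649255 -0.26917029  0.39913426  0.08357301]
 [-0.48128415 -0.50929292  0.71343275 -0.82270129]
 [ 0.01124136 -0.81741548 -0.57593885  0.75972754]
 [ 0.          0.          0.          1.        ]]
top [[458.20231467   0.         274.30460609]
 [  0.         458.20231467 207.39909023]
 [  0.           0.           1.        ]] [[-0.01705773 -0.99376697  0.11016461  0.38903422]
 [-0.99985243  0.01672937 -0.0039044   0.01652592]
 [ 0.00203708 -0.11021495 -0.99390569  1.39447179]
 [ 0.          0.          0.          1.        ]]
```

View pics/side0.png

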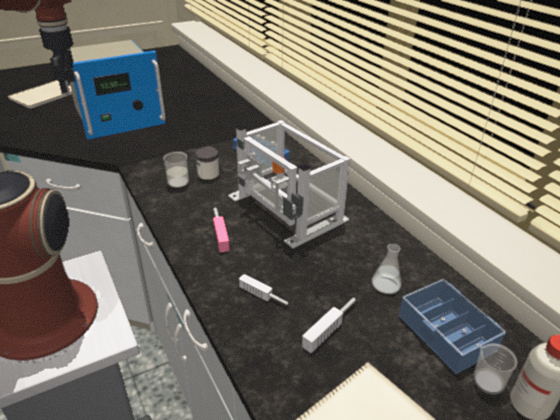

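View pics/top0.png

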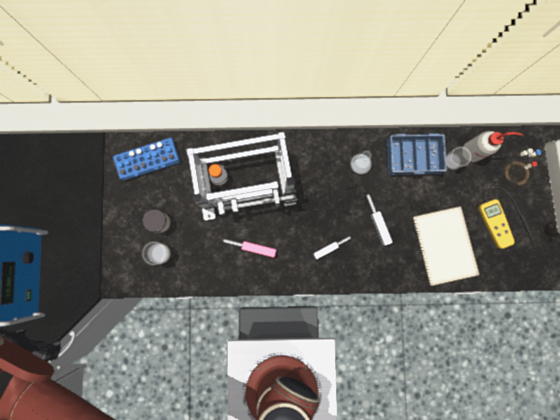

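The side view shows the guard at about (290,185) px, the large white rod at (328,325), a small rod at (262,290) and a pink one at (221,232). In the top view the large rod is at (379,221) with its nose up at (369,197), and the guard is around (243,180).

```bash
cat > h.py <<'E'
import numpy as np,cv2
def load(n): return dict(np.load(n))
def cloud(f,T=None):
    K=f["K"];z=f["z_map"];h,w=z.shape
    u,v=np.meshgrid(np.arange(w),np.arange(h))
    P=np.stack([(u-K[0,2])/K[0,0]*z,(v-K[1,2])/K[1,1]*z,z],-1)
    T=f["world_from_camera"] if T is None else T
    return P@T[:3,:3].T+T[:3,3]
def ray(f,u,v,zp,T=None):
    K=f["K"];T=f["world_from_camera"] if T is None else T
    d=T[:3,:3]@np.array([(u-K[0,2])/K[0,0],(v-K[1,2])/K[1,1],1.])
    return T[:3,3]+d*(zp-T[2,3])/d[2]
def proj(f,p,T=None):
    K=f["K"];T=f["world_from_camera"] if T is None else T
    c=T[:3,:3].T@(np.asarray(p)-T[:3,3]); return K[0,0]*c[0]/c[2]+K[0,2],K[1,1]*c[1]/c[2]+K[1,2]
E
python3 - <<'E'
from h import *
t=load("top0.npz");s=load("side0.npz")
def crop(f,u0,v0,u1,v1,k,n):
    cv2.imwrite(n,cv2.resize(f["frame"][v0:v1,u0:u1,::-1],None,fx=k,fy=k,interpolation=cv2.INTER_CUBIC))
crop(t,180,120,400,270,3.6,"pics/topc.png"); crop(s,220,110,380,260,4,"pics/sidec.png")
P=cloud(t)
hsv=cv2.cvtColor(t["frame"],cv2.COLOR_RGB2HSV)
m=(P[...,2]>0.012)&(P[...,2]<0.06)&(hsv[...,1]<60)
m[:, :355]=0;m[:,400:]=0;m[:190]=0;m[250:]=0
n,l,st,c=cv2.connectedComponentsWithStats(m.astype(np.uint8))
for i in range(1,n):
    if st[i,4]>20:
        q=P[l==i]; print(st[i],q.mean(0),q.max(0),q.min(0),cv2.minAreaRect(q[:,:2].astype(np.float32)))
        hi=q[q[:,2]>0.025]; print(len(hi),cv2.minAreaRect(hi[:,:2].astype(np.float32)),np.median(hi[:,2]), hi.mean(0))
# guard high points
m=(P[...,2]>0.195)&(P[...,2]<0.22); m[:,:180]=0;m[:,310:]=0
q=P[m];print(len(q),cv2.minAreaRect(q[:,:2].astype(np.float32)),np.median(q[:,2]))
E
```

```text
[367 195  25  50 370] [ 0.48270218 -0.30330647  0.03050607] [ 0.57443957 -0.26988822  0.04112403] [ 0.42514131 -0.3333742   0.01275308] ((0.50058513879776, -0.29885658621788025), (0.15799927711486816, 0.026871323585510254), 18.115873336791992)
291 ((0.4995408058166504, -0.2991982698440552), (0.15580159425735474, 0.026871323585510254), 18.115873336791992) 0.0335911733984664 [ 0.4743798  -0.30720228  0.0336083 ]
176 ((0.30315908789634705, 0.04839746654033661), (0.5624540448188782, 0.27136874198913574), 9.309794425964355) 0.20747142952219344
```

View pics/topc.png

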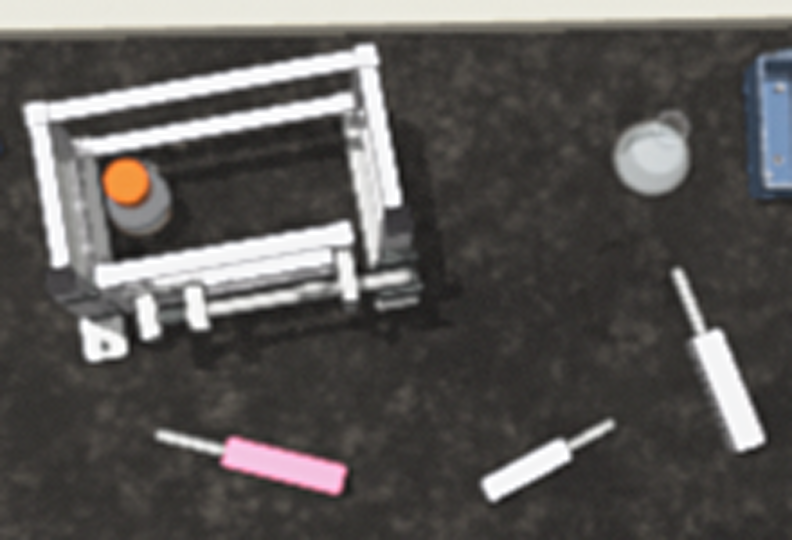

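View pics/sidec.png

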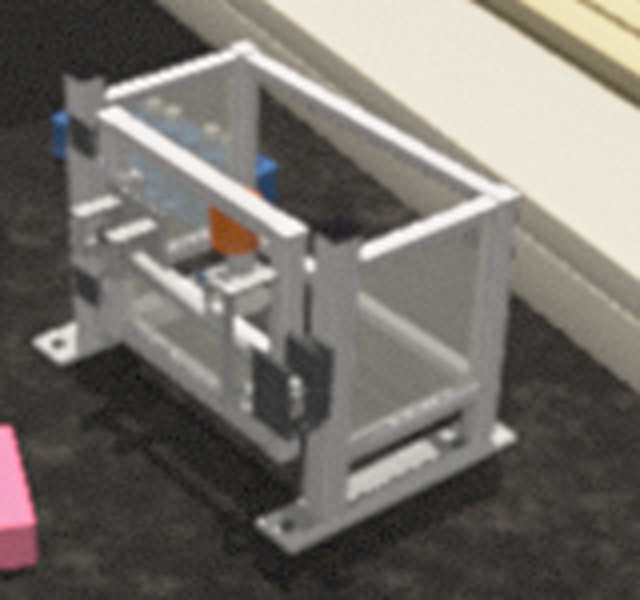

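```bash
python3 - <<'E'
from h import *
from plant import grab_frame
w=grab_frame("wrist"); print(w["K"],w["hand_eye"].round(4))
t=load("top0.npz")
f=t["frame"]
# guard rear bar: bright, ray onto z=.207
P=cloud(t);g=cv2.cvtColor(f,cv2.COLOR_RGB2GRAY)
for lo,hi in [(.198,.216),(.18,.196)]:
    m=(g>190)&(P[...,2]>lo)&(P[...,2]<hi);m[:,:180]=0;m[:,305:]=0;m[:132]=0
    n,l,st,c=cv2.connectedComponentsWithStats(m.astype(np.uint8))
    for i in range(1,n):
        if st[i,4]>10: print(lo,st[i],c[i])
R=lambda u,v,z: ray(t,180+(u-1.3)/3.6,120+(v-1.3)/3.6,z)
print("rear bar", R(30,103,.207),R(376,48,.207))
print("rear bar inner", R(48,123,.207),R(360,71,.207))
print("side bars front", R(60,270,.207),R(392,210,.207))
print("gate top ends", R(97,278,.188),R(352,234,.188),R(100,262,.188),R(350,222,.188))
for p in [(30,103),(376,48)]: print(p)
# rod: tip, handle end
print("rod handle corners z.034",R(693,340,.034),R(720,331,.034),R(765,440,.034),R(740,451,.034),"tip",R(677,269,.021))
E
```

```text
[[324.36662304   0.         278.19911424]
 [  0.         324.36662304 211.62078703]
 [  0.           0.           1.        ]] [[ 1.000e+00  1.000e-03 -1.000e-03 -1.000e-04]
 [-7.000e-04  9.542e-01  2.992e-01 -7.670e-02]
 [ 1.200e-03 -2.992e-01  9.542e-01 -1.428e-01]
 [ 0.000e+00  0.000e+00  0.000e+00  1.000e+00]]
0.18 [187 133 104  61 727] [236.73590096 153.2696011 ]
0.18 [206 182  72  18 389] [241.88688946 190.55784062]
rear bar [0.68184069 0.23743459 0.207     ] [ 0.71903415 -0.01749381  0.207     ]
rear bar inner [0.66664388 0.22418232 0.207     ] [ 0.70187704 -0.00537491  0.207     ]
side bars front [0.55764939 0.21519961 0.207     ] [ 0.59777264 -0.02681509  0.207     ]
gate top ends [0.55393376 0.19109248 0.188     ] [0.58361405 0.00245682 0.188     ] [0.56581444 0.18886919 0.188     ] [0.59262829 0.00377769 0.188     ]
(30, 103)
(376, 48)
rod handle corners z.034 [ 0.51485144 -0.28035686  0.034     ] [ 0.52196759 -0.30306096  0.034     ] [ 0.43118652 -0.33630058  0.034     ] [ 0.42251123 -0.31531368  0.034     ] tip [ 0.57621057 -0.27217199  0.021     ]
```

```bash
cat > plan.py <<'E'
import numpy as np,sys,json
from scipy.spatial.transform import Rotation as R
from plant import state
def rotdown(yaw_y):  # tool z down, tool y at yaw_y (deg) 
    a=np.radians(yaw_y); y=np.array([np.cos(a),np.sin(a),0]); z=np.array([0,0,-1.]); x=np.cross(y,z)
    return R.from_matrix(np.stack([x,y,z],1))
def plan(p1,yaw,g=1,n=None,start=None):
    s=state(); q=s["tool_rot"]; r0=R.from_quat([q[1],q[2],q[3],q[0]]); p0=s["tool_pos"]
    if start is not None: p0,r0=start
    p1=np.array(p1,float); r1=rotdown(yaw)
    rv=(r0.inv()*r1).as_rotvec(); d=p1-p0
    need=max(np.linalg.norm(d)/.0385,np.degrees(np.linalg.norm(rv))/4.9,1); n=n or int(np.ceil(need))
    rows=[];p,r=p0.copy(),r0
    for k in range(n):
        m=n-k
        rl=(r.inv()*r1).as_rotvec()/m; dl=r.inv().apply(p1-p)/m
        row=np.r_[(np.degrees(rl)/5),dl/.04].round(2); rows.append(row.tolist()+[g])
        p=p+r.apply(row[3:]*.04); r=r*R.from_rotvec(np.radians(row[:3]*5))
    print(n,"rows, end",p.round(4))
    for i in range(0,n,8): print(json.dumps(rows[i:i+8]))
    return p,r
E
python3 -c "
from plan import *
plan([.42,.02,.30],8.5)"
```

```text
16 rows, end [0.4199 0.0199 0.3001]
[[-0.0, 0.0, -0.34, -0.73, 0.61, -0.11, 1], [-0.0, 0.0, -0.34, -0.75, 0.59, -0.11, 1], [-0.0, 0.0, -0.34, -0.77, 0.57, -0.11, 1], [-0.0, 0.0, -0.34, -0.78, 0.54, -0.11, 1], [-0.0, 0.0, -0.34, -0.8, 0.52, -0.11, 1], [-0.0, 0.0, -0.34, -0.82, 0.5, -0.11, 1], [-0.0, 0.0, -0.35, -0.83, 0.47, -0.11, 1], [-0.0, 0.0, -0.34, -0.84, 0.44, -0.11, 1]]
[[-0.0, 0.0, -0.35, -0.86, 0.42, -0.11, 1], [-0.0, 0.0, -0.34, -0.87, 0.39, -0.1, 1], [-0.0, 0.0, -0.35, -0.88, 0.37, -0.11, 1], [-0.0, 0.0, -0.34, -0.89, 0.34, -0.1, 1], [-0.0, 0.0, -0.35, -0.9, 0.31, -0.11, 1], [-0.0, 0.01, -0.34, -0.91, 0.29, -0.1, 1], [-0.0, 0.0, -0.35, -0.92, 0.26, -0.11, 1], [-0.01, 0.01, -0.34, -0.93, 0.23, -0.11, 1]]
```

carry_out(
  moves=[
    [[0,0,-0.34,-0.73,0.61,-0.11,1],[0,0,-0.34,-0.75,0.59,-0.11,1],[0,0,-0.34,-0.77,0.57,-0.11,1],[0,0,-0.34,-0.78,0.54,-0.11,1],[0,0,-0.34,-0.8,0.52,-0.11,1],[0,0,-0.34,-0.82,0.5,-0.11,1],[0,0,-0.35,-0.83,0.47,-0.11,1],[0,0,-0.34,-0.84,0.44,-0.11,1]],
  ],
)

```text
time: 0.82
tool_pos: [0.3116, 0.3042, 0.2664]
tool_rot: [0.0, 0.738, 0.674, -0.0]
contact_force: [1.4, -0.6, -0.1]
gripper_width: 1.001
```

carry_out(
  moves=[
    [[0,0,-0.35,-0.86,0.42,-0.11,1],[0,0,-0.34,-0.87,0.39,-0.1,1],[0,0,-0.35,-0.88,0.37,-0.11,1],[0,0,-0.34,-0.89,0.34,-0.1,1],[0,0,-0.35,-0.9,0.31,-0.11,1],[0,0,-0.34,-0.91,0.29,-0.1,1],[0,0,-0.35,-0.92,0.26,-0.11,1],[0,0,-0.34,-0.93,0.23,-0.11,1]],
  ],
)

```text
time: 1.48
tool_pos: [0.4201, 0.0183, 0.3006]
tool_rot: [0.0, 0.652, 0.758, 0.0]
contact_force: [1.0, 0.9, -0.5]
gripper_width: 0.999
```

```bash
cat >> h.py <<'E'
def wristshot(name):
    from plant import state, grab_frame
    from scipy.spatial.transform import Rotation as R
    s=state();f=grab_frame("wrist"); q=s["tool_rot"]
    T=np.eye(4);T[:3,:3]=R.from_quat([q[1],q[2],q[3],q[0]]).as_matrix();T[:3,3]=s["tool_pos"]
    f["world_from_camera"]=T@f["hand_eye"]; np.savez(name+".npz",**f)
    cv2.imwrite("pics/"+name+".png",f["frame"][...,::-1]); print(s["time"],s["tool_pos"].round(4),s["contact_force"].round(2),s["gripper_width"])
    return f
E
python3 - <<'E'
from h import *
f=wristshot("w1")
im=f["frame"]
for p in [(.553,.034,.134),(.574,.0966,.188)]: print(proj(f,p))
u,v=map(int,proj(f,(.553,.034,.134)))
cv2.imwrite("pics/w1c.png",cv2.resize(im[max(0,v-75):v+75,u-100:u+100,::-1],None,fx=4,fy=4,interpolation=cv2.INTER_CUBIC)); print(u-100,v-75)
E
```

```text
1.4833 [0.4201 0.0183 0.3006] [ 1.01  0.9  -0.48] 0.998814756512052
(np.float64(274.48122664370624), np.float64(309.7729877685279))
(np.float64(334.3090940784974), np.float64(369.2031387056799))
174 234
```

View pics/w1.png

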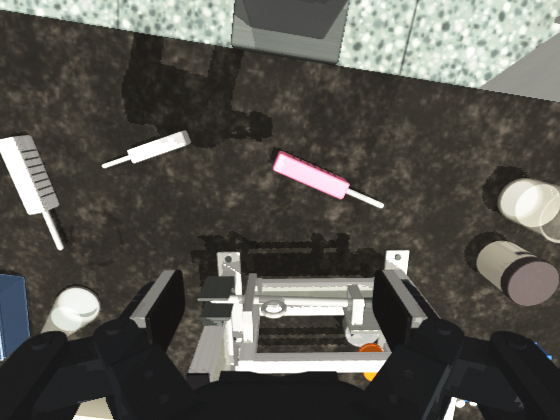

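View pics/w1c.png

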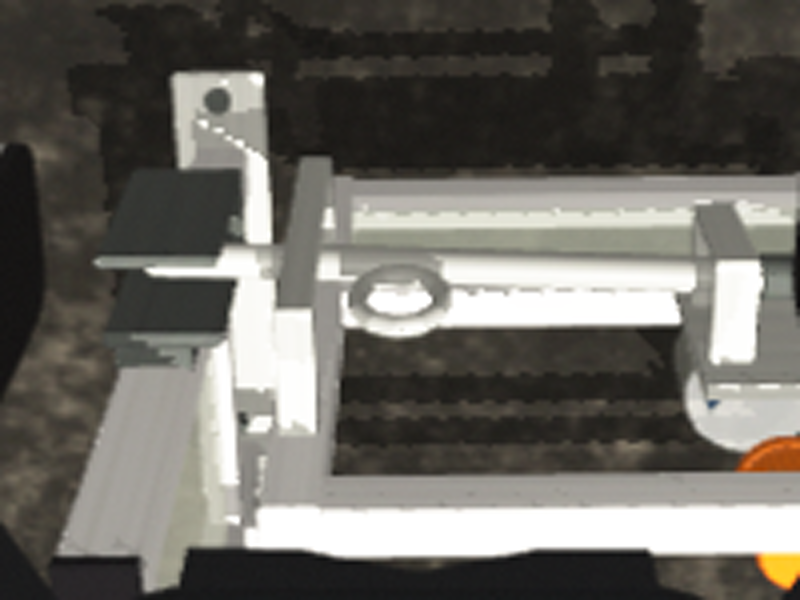

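The wrist view shows the eye ring centred near (273.6,308) px, the bolt running along row ~300, the keeper at (217,295), and the gate top bar along row ~360. The big rod is at upper left, from (25,170) to its tip at (61,247).

```bash
python3 - <<'E'
from h import *
f=load("w1.npz")
c=lambda u,v,z: ray(f,174+(u-1.5)/4,234+(v-1.5)/4,z)
print("eye",c(399,297,.134), "outer bbox based", c(400,300,.134))
P=cloud(f)
for v in range(300,320,2):
    print(v,[tuple((P[v,u]*1000).round(0)) for u in (262,268,273,280,285)])
# gate top front edge ends / window
print("gate front edge top z.188", c(262,503,.188), "strap-87 top front", c(315,160,.15))
a=ray(f,240,358,.188);b=ray(f,380,352,.188);print(a,b)
# bolt direction
# rod: 
m=(P[...,2]>.026)&(P[...,2]<.045);m[:,70:]=0;m[250:]=0
q=P[m];print(len(q),cv2.minAreaRect(q[:,:2].astype(np.float32)),q.mean(0)); print("tip",ray(f,61,247,.017))
E
python3 -c "
from plan import *
plan([.42,-.328,.20],20)"
```

```text
eye [0.55078831 0.03244109 0.134     ] outer bbox based [0.55169225 0.03285235 0.134     ]
300 [(np.float64(552.0), np.float64(19.0), np.float64(120.0)), (np.float64(551.0), np.float64(26.0), np.float64(120.0)), (np.float64(549.0), np.float64(32.0), np.float64(122.0)), (np.float64(547.0), np.float64(39.0), np.float64(123.0)), (np.float64(546.0), np.float64(45.0), np.float64(123.0))]
302 [(np.float64(554.0), np.float64(20.0), np.float64(121.0)), (np.float64(549.0), np.float64(26.0), np.float64(127.0)), (np.float64(549.0), np.float64(32.0), np.float64(125.0)), (np.float64(547.0), np.float64(39.0), np.float64(127.0)), (np.float64(548.0), np.float64(45.0), np.float64(123.0))]
304 [(np.float64(577.0), np.float64(21.0), np.float64(90.0)), (np.float64(551.0), np.float64(26.0), np.float64(128.0)), (np.float64(552.0), np.float64(32.0), np.float64(125.0)), (np.float64(548.0), np.float64(39.0), np.float64(130.0)), (np.float64(546.0), np.float64(45.0), np.float64(131.0))]
306 [(np.float64(551.0), np.float64(20.0), np.float64(133.0)), (np.float64(553.0), np.float64(27.0), np.float64(129.0)), (np.
[... 2062 characters left out ...]
     ] [0.54753308 0.13559874 0.188     ]
1712 ((0.47439464926719666, -0.3074670433998108), (0.0998000055551529, 0.026044538244605064), 19.90450096130371) [ 0.47232528 -0.30518221  0.03342716]
tip [ 0.57520617 -0.27220944  0.017     ]
10 rows, end [ 0.4201 -0.328   0.2001]
[[0.0, 0.01, -0.24, -0.84, -0.13, 0.26, 1], [0.0, 0.01, -0.24, -0.84, -0.14, 0.26, 1], [0.0, 0.01, -0.23, -0.84, -0.16, 0.26, 1], [0.0, 0.0, -0.24, -0.83, -0.18, 0.25, 1], [0.0, 0.01, -0.23, -0.83, -0.2, 0.25, 1], [0.0, 0.0, -0.24, -0.82, -0.21, 0.25, 1], [0.0, 0.01, -0.23, -0.82, -0.23, 0.26, 1], [0.0, 0.0, -0.24, -0.82, -0.25, 0.25, 1]]
[[0.01, 0.01, -0.23, -0.81, -0.26, 0.26, 1], [0.0, 0.0, -0.24, -0.8, -0.28, 0.25, 1]]
```

```bash
python3 -c "
from plan import *
s=plan([.4594,-.3131,.12],19.9)
plan([.4594,-.3131,.005],19.9,start=s)"
```

```text
10 rows, end [ 0.4593 -0.313   0.1201]
[[0.0, 0.01, -0.23, -0.82, -0.02, 0.46, 1], [0.0, 0.01, -0.23, -0.82, -0.04, 0.46, 1], [0.0, 0.01, -0.23, -0.82, -0.06, 0.46, 1], [0.0, 0.0, -0.24, -0.81, -0.07, 0.45, 1], [0.0, 0.01, -0.23, -0.81, -0.09, 0.45, 1], [0.0, 0.0, -0.24, -0.81, -0.11, 0.46, 1], [0.0, 0.01, -0.23, -0.81, -0.13, 0.45, 1], [0.0, 0.0, -0.24, -0.81, -0.14, 0.45, 1]]
[[0.01, 0.01, -0.23, -0.8, -0.16, 0.46, 1], [0.0, 0.0, -0.24, -0.8, -0.17, 0.45, 1]]
3 rows, end [ 0.4593 -0.313   0.0049]
[[0.0, 0.0, 0.0, -0.0, 0.0, 0.96, 1], [0.0, 0.0, 0.0, -0.0, 0.0, 0.96, 1], [0.0, 0.0, 0.0, -0.0, 0.0, 0.96, 1]]
```

carry_out(
  moves=[
    [[0,0,-0.23,-0.82,-0.02,0.46,1],[0,0,-0.23,-0.82,-0.04,0.46,1],[0,0,-0.23,-0.82,-0.06,0.46,1],[0,0,-0.24,-0.81,-0.07,0.45,1],[0,0,-0.23,-0.81,-0.09,0.45,1],[0,0,-0.24,-0.81,-0.11,0.46,1],[0,0,-0.23,-0.81,-0.13,0.45,1],[0,0,-0.24,-0.81,-0.14,0.45,1]],
  ],
)

```text
time: 2.2
tool_pos: [0.4506, -0.2412, 0.1537]
tool_rot: [-0.0, 0.589, 0.808, 0.0]
contact_force: [0.9, 0.1, -0.0]
gripper_width: 0.999
```

carry_out(
  moves=[
    [[0,0,-0.23,-0.8,-0.16,0.46,1],[0,0,-0.24,-0.8,-0.17,0.45,1],[0,0,0,0,0,0,1],[0,0,0,0,0,0,1]],
  ],
)

```text
time: 2.53
tool_pos: [0.4575, -0.305, 0.1162]
tool_rot: [-0.002, 0.573, 0.819, 0.0]
contact_force: [0.3, -0.3, 0.8]
gripper_width: 0.998
```

```bash
python3 - <<'E'
from h import *
f=wristshot("w2")
P=cloud(f); m=(P[...,2]>.026)&(P[...,2]<.045); m&=(abs(P[...,0]-.4735)<.07)&(abs(P[...,1]+.308)<.05)
q=P[m];print(len(q),cv2.minAreaRect(q[:,:2].astype(np.float32)),q.mean(0))
from plan import *
plan([.4594,-.3131,.005],19.9)
E
```

```text
2.5333 [ 0.4575 -0.305   0.1162] [ 0.35 -0.27  0.82] 0.9983424132596063
4002 ((0.4740845263004303, -0.3082521855831146), (0.10003270953893661, 0.024603158235549927), 19.470014572143555) [ 0.47044816 -0.3094202   0.03380285]
3 rows, end [ 0.4594 -0.3129  0.0052]
[[-0.0, -0.01, 0.02, -0.07, -0.01, 0.94, 1], [-0.0, -0.01, 0.01, -0.07, -0.02, 0.94, 1], [-0.01, -0.0, 0.02, -0.07, -0.01, 0.93, 1]]
```

View pics/w2.png

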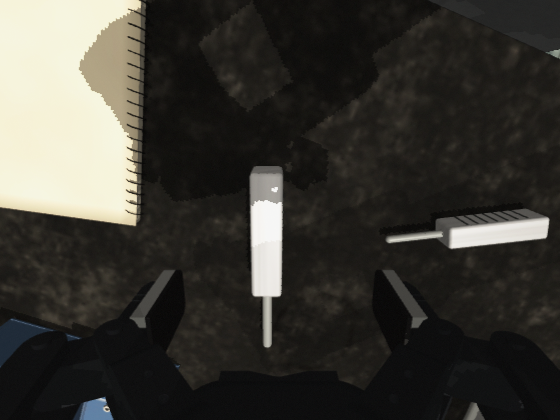

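The wrist view shows the rod's handle from (266,168) to (266,295) px with its nose down to (267,346), between the open fingers and about 8 mm left of centre. Descending with that correction.

carry_out(
  moves=[
    [[0,0,0.02,-0.08,0,0.7,1],[0,0,0.02,-0.07,0,0.7,1],[0,0,0.02,-0.07,0,0.7,1],[0,0,0,0,0,0.65,1],[0,0,0,0,0,0,1]],
  ],
)

```text
time: 3.0
tool_pos: [0.4589, -0.3092, 0.0042]
tool_rot: [-0.004, 0.574, 0.819, 0.001]
contact_force: [-0.7, 1.1, -0.8]
gripper_width: 1.0
```

carry_out(
  moves=[
    [[0,0,0,-0.1,0,0,1],[0,0,0,0,0,0,-1],[0,0,0,0,0,0,-1],[0,0,0,0,0,0,-1],[0,0,0,0,0,0,-1],[0,0,0,0,0,0,-1],[0,0,0,0,0,0,-1],[0,0,0,0,0,0,-1]],
  ],
)

```text
time: 3.67
tool_pos: [0.4637, -0.3175, 0.0098]
tool_rot: [0.001, 0.574, 0.819, -0.0]
contact_force: [-0.8, 0.3, 6.1]
gripper_width: 0.27
```

carry_out(
  moves=[
    [[0,0,0,0,0,0,-1],[0,0,0,0,0,0,-1],[0,0,0,0,0,-0.3,-1],[0,0,0,0,0,-0.5,-1],[0,0,0,0,0,0,-1]],
  ],
)

```text
time: 4.08
tool_pos: [0.4648, -0.3185, 0.0441]
tool_rot: [0.003, 0.574, 0.819, -0.0]
contact_force: [1.2, -0.0, -1.5]
gripper_width: 0.274
```

```bash
python3 - <<'E'
from h import *
from plant import state
print(state()["gripper_width"],state()["joint_pos"].round(2))
f=wristshot("w3")
E
```

```text
0.2741889051354427 [-0.73  0.1   1.9  -0.    1.14 -2.65]
4.0833 [ 0.4648 -0.3185  0.0441] [ 1.2  -0.01 -1.52] 0.2741889051354427
```

View pics/w3.png

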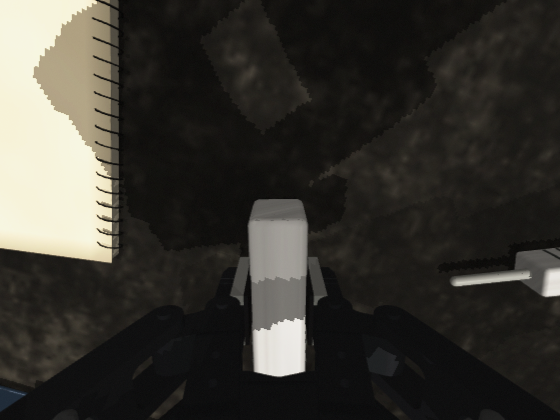

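Rod gripped (opening 0.27, handle end at (278,205) px between the pads). Now to a pre-insertion pose in front of the eye.

```bash
python3 -c "
from plan import *
s=plan([.40,-.16,.130],12,g=-1)
plan([.384,.008,.127],8.5,g=-1,start=s)"
```

```text
5 rows, end [ 0.3999 -0.16    0.1299]
[[0.01, 0.01, 0.32, 0.85, -0.03, -0.44, -1], [0.0, 0.01, 0.31, 0.85, -0.06, -0.44, -1], [0.01, 0.01, 0.32, 0.85, -0.08, -0.44, -1], [0.0, 0.01, 0.31, 0.85, -0.1, -0.44, -1], [0.01, 0.01, 0.32, 0.84, -0.13, -0.43, -1]]
5 rows, end [0.384  0.0079 0.1272]
[[-0.0, -0.0, 0.14, 0.84, 0.1, 0.01, -1], [-0.0, -0.0, 0.14, 0.84, 0.09, 0.02, -1], [-0.0, -0.0, 0.14, 0.84, 0.07, 0.01, -1], [-0.0, -0.0, 0.14, 0.84, 0.07, 0.02, -1], [-0.0, -0.0, 0.14, 0.84, 0.05, 0.01, -1]]
```

carry_out(
  moves=[
    [[0,0,0.32,0.85,-0.03,-0.44,-1],[0,0,0.31,0.85,-0.06,-0.44,-1],[0,0,0.32,0.85,-0.08,-0.44,-1],[0,0,0.31,0.85,-0.1,-0.44,-1],[0,0,0.32,0.84,-0.13,-0.43,-1],[0,0,0,0,0,0,-1]],
  ],
)

```text
time: 4.63
tool_pos: [0.3983, -0.1557, 0.1303]
tool_rot: [0.002, 0.628, 0.778, 0.001]
contact_force: [0.6, -1.2, -1.8]
gripper_width: 0.267
```

carry_out(
  moves=[
    [[0,0,0.14,0.84,0.1,0.01,-1],[0,0,0.14,0.84,0.09,0.02,-1],[0,0,0.14,0.84,0.07,0.01,-1],[0,0,0.14,0.84,0.07,0.02,-1],[0,0,0.14,0.84,0.05,0.01,-1],[0,0,0,0,0,0,-1],[0,0,0,0,0,0,-1]],
  ],
)

```text
time: 5.22
tool_pos: [0.3821, 0.0101, 0.1241]
tool_rot: [-0.0, 0.651, 0.759, -0.001]
contact_force: [-0.1, -0.5, -1.3]
gripper_width: 0.266
```

```bash
cat > look.py <<'E'
import sys
from h import *
from plant import state, grab_frame
n=sys.argv[1]
s=state(); print(s["time"],s["tool_pos"].round(4),s["tool_rot"].round(4),s["contact_force"].round(2),s["gripper_width"],s["joint_pos"].round(2))
for c in ("side","top"):
    f=grab_frame(c);np.savez(c+n+".npz",**f)
    u0,v0,u1,v1=(200,130,360,250) if c=="side" else (190,170,310,260)
    k=5 if c=="side" else 6.5
    cv2.imwrite(f"pics/{c}{n}c.png",cv2.resize(f["frame"][v0:v1,u0:u1,::-1],None,fx=k,fy=k,interpolation=cv2.INTER_CUBIC))
E
python3 look.py 4
```

```text
5.2167 [0.3821 0.0101 0.1241] [-5.000e-04  6.512e-01  7.589e-01 -6.000e-04] [-0.09 -0.51 -1.28] 0.2656659714490265 [-0.17 -0.5   2.26 -0.    1.38 -1.89]
```

View pics/side4c.png

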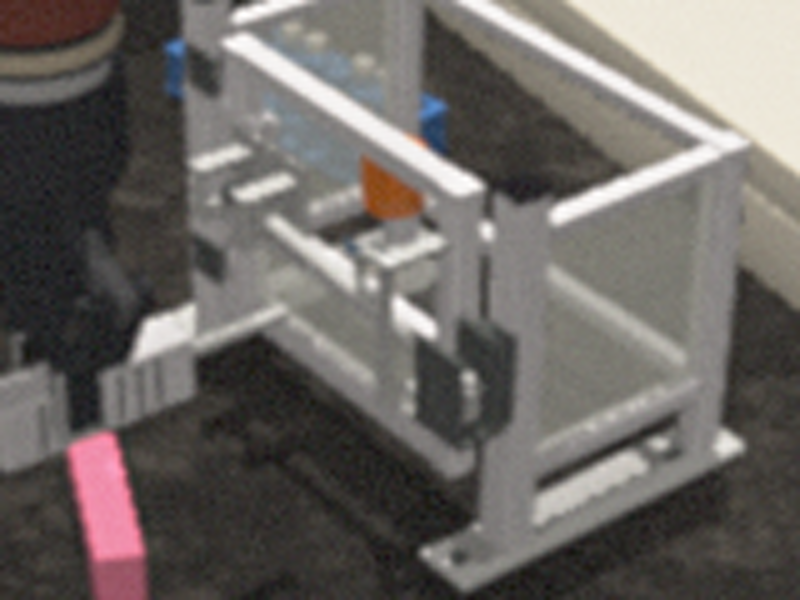

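View pics/top4c.png

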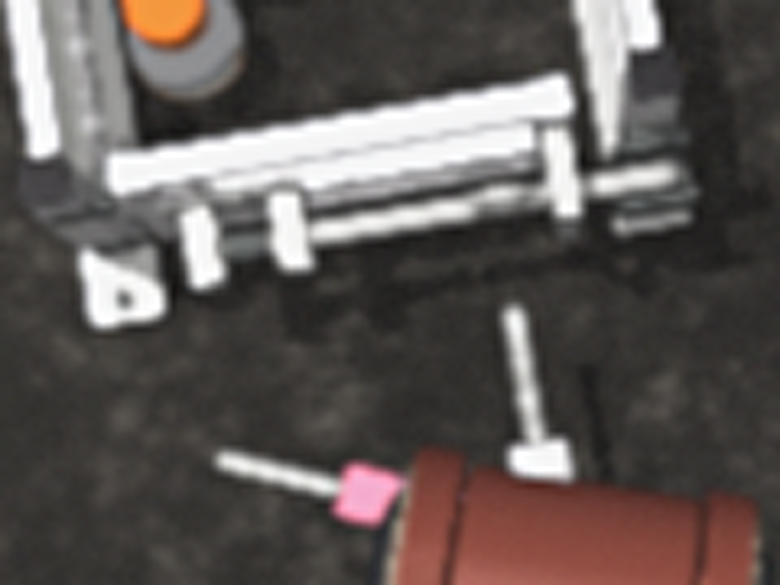

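The side crop shows the nose running from (195,345) to its tip at about (284,312). In the top crop it runs from (538,440) to (513,307). Triangulating from both.

```bash
cat >> h.py <<'E'
def sc(u,v): return 200+(u-2)/5,130+(v-2)/5
def tc(u,v): return 190+(u-2.75)/6.5,170+(v-2.75)/6.5
def tri(f,a,g,b):
    L=[]
    for F,(u,v) in ((f,a),(g,b)):
        T=F["world_from_camera"];K=F["K"]
        d=T[:3,:3]@np.array([(u-K[0,2])/K[0,0],(v-K[1,2])/K[1,1],1.]);L.append((T[:3,3],d/np.linalg.norm(d)))
    (o1,d1),(o2,d2)=L
    x=np.linalg.lstsq(np.stack([d1,-d2],1),o2-o1,rcond=None)[0]
    p,q=o1+x[0]*d1,o2+x[1]*d2
    return (p+q)/2,np.linalg.norm(p-q)
E
python3 - <<'E'
from h import *
s=load("side4.npz");t=load("top4.npz")
tip,e=tri(s,sc(284,312),t,tc(513,307));print("tip",tip,e)
root,e=tri(s,sc(197,346),t,tc(539,438));print("root",root,e)
d=tip-root;print(np.linalg.norm(d),np.degrees(np.arctan2(d[1],d[0])),np.degrees(np.arcsin(d[2]/np.linalg.norm(d))))
E=(.550,.0327,.134)
print("eye in side crop",[(a-b)*5+2 for a,b in zip(proj(s,E),(200,130))],"top crop",[(a-b)*6.5+2.75 for a,b in zip(proj(t,E),(190,170))])
# guard direction from top: gate top edges fit, bolt
for z,ps in ((.188,[(110,155),(555,80)]),(.188,[(112,190),(572,112)]),(.125,[(318,232),(545,195)])):
    a,b=[ray(t,*tc(*p),z) for p in ps];d=a-b;print(a,b,np.degrees(np.arctan2(-d[0],d[1])))
E
```

```text
tip [0.50206671 0.02845106 0.13270874] 0.002009169289242416
root [0.44893468 0.0171313  0.13691098] 0.004236912499525387
0.054486777133258196 12.02702874200713 -4.423271883521482
eye in side crop [np.float64(372.4044988431022), np.float64(279.1153374334611)] top crop [np.float64(500.36285099057534), np.float64(197.15558979352147)]
[0.56315433 0.19130669 0.188     ] [0.59115026 0.00886831 0.188     ] 8.724219552524985
[0.54871209 0.19050135 0.188     ] [0.5777658  0.00213422 0.188     ] 8.768196402688591
[0.53739785 0.11126527 0.125     ] [0.55176061 0.01362568 0.125     ] 8.368177009405386
```

carry_out(
  moves=[
    [[0,0,0,-0.05,0.5,-0.03,-1],[0,0,0,0,0.4,0,-1],[0,0,0,0,0,0,-1],[0,0,0,0,0,0,-1]],
  ],
)

```text
time: 5.65
tool_pos: [0.4189, 0.0111, 0.1262]
tool_rot: [-0.001, 0.654, 0.757, -0.001]
contact_force: [0.8, -0.6, -1.7]
gripper_width: 0.269
```

```bash
sed -i 's/200,130,360,250) if c=="side" else (190,170,310,260/230,150,330,225) if c=="side" else (220,170,310,237/; s/k=5 if c=="side" else 6.5/k=8/' look.py
sed -i 's/^def sc.*/def sc(u,v): return 230+(u-3.5)\/8,150+(v-3.5)\/8/; s/^def tc.*/def tc(u,v): return 220+(u-3.5)\/8,170+(v-3.5)\/8/' h.py; python3 look.py 5
python3 -c "
from h import *
w=wristshot('w5')"
```

```text
5.65 [0.4189 0.0111 0.1262] [-6.000e-04  6.536e-01  7.569e-01 -6.000e-04] [ 0.77 -0.6  -1.74] 0.2692966272913958 [-0.15 -0.39  2.18 -0.    1.35 -1.87]
5.75 [0.4181 0.0115 0.126 ] [-0.65  0.8  -1.43] 0.2684088338787394
```

View pics/side5c.png

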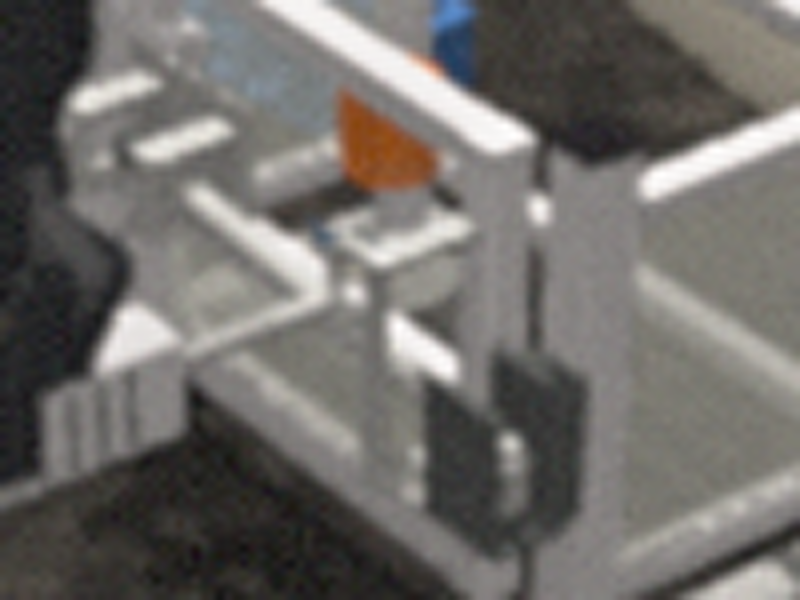

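View pics/top5c.png

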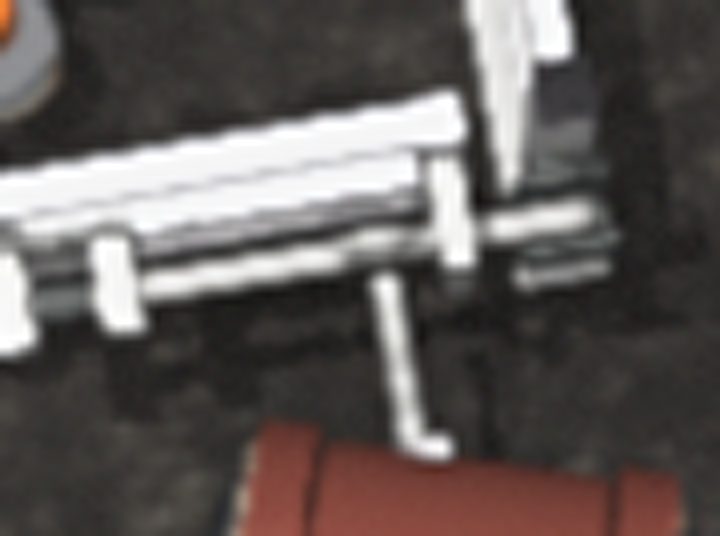

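View pics/w5.png

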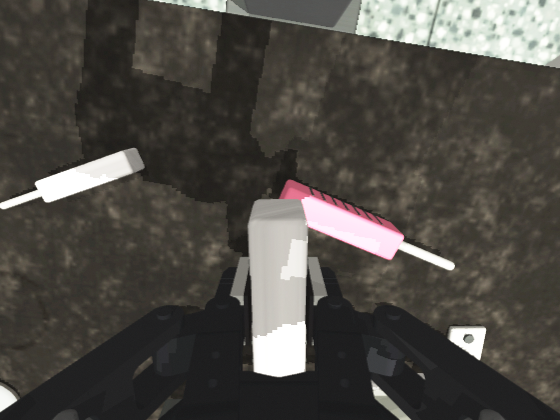

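```bash
python3 - <<'E'
from h import *
s=load("side5.npz");t=load("top5.npz")
tip,e=tri(s,sc(322,288),t,tc(384,276));print("tip",tip,e)
Y=np.radians(8.6);ex=np.array([np.cos(Y),np.sin(Y),0]);ey=np.array([-np.sin(Y),np.cos(Y),0])
E=np.array([.5497,.0335,.134])
from plant import state
print("tip fk",np.array([.4185,.0113,.1346])+.123*np.array([np.cos(np.radians(8.4)),np.sin(np.radians(8.4)),0]), E)
for n,f,o in(("side",s,(230,150)),("top",t,(220,170))):
    im=cv2.imread(f"pics/{n}5c.png")
    for r in (9,15):
        pts=[]
        for a in np.linspace(0,2*np.pi,40):
            p=E+ey*r/1000*np.cos(a)+np.array([0,0,r/1000*np.sin(a)])
            u,v=proj(f,p);pts.append([(u-o[0])*8+3.5,(v-o[1])*8+3.5])
        cv2.polylines(im,[np.array(pts).round().astype(int)],True,(0,0,255) if r==9 else (0,255,0),1)
    cv2.imwrite(f"pics/{n}5o.png",im)
E
```

```text
tip [0.53751264 0.03015619 0.13883524] 0.0005901772032990945
tip fk [0.5401805  0.02926821 0.1346    ] [0.5497 0.0335 0.134 ]
```

View pics/side5o.png

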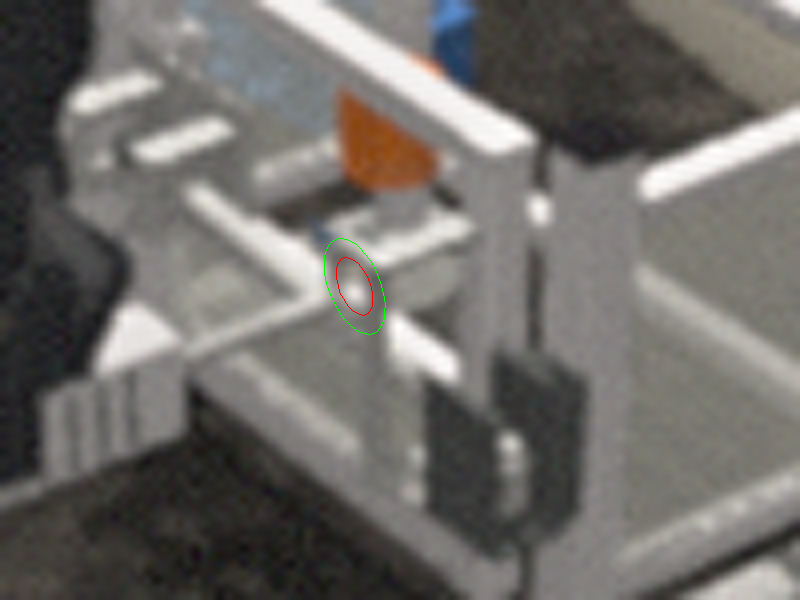

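View pics/top5o.png

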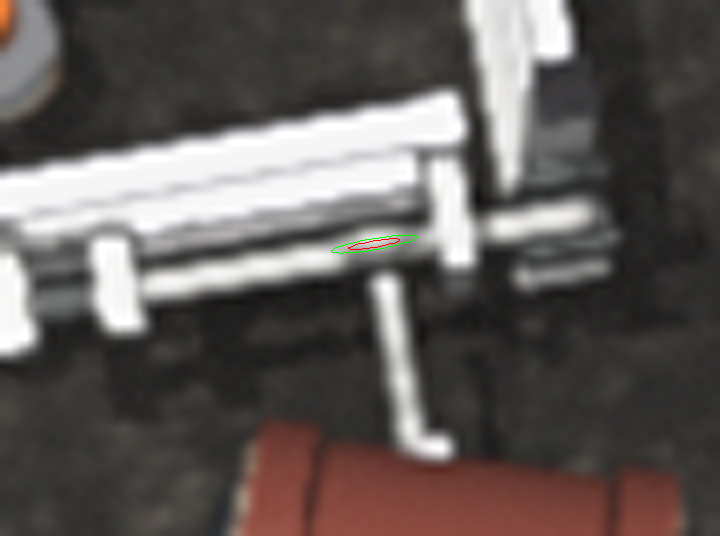

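The overlay fits: the predicted ring sits on the visible ring at (355,287) in the side crop and (375,243) in the top crop. Now checking the nose height against it.

```bash
python3 - <<'E'
from h import *
s=load("side5.npz")
a=np.radians(8.4);d=np.array([np.cos(a),np.sin(a),0])
im=s["frame"][160:220,225:285,::-1];k=12
im=cv2.resize(im,None,fx=k,fy=k,interpolation=cv2.INTER_CUBIC)
for off,c in ((.0046,(255,0,0)),(.0086,(0,0,255)),(.0128,(0,200,0))):
    p0=np.array([.4185,.0113,.1262+off])
    for r in (0,):
        pts=[[(q-o+.5)*k for q,o in zip(proj(s,p0+d*l),(225,160))] for l in (.063,.123)]
        cv2.line(im,*[tuple(np.array(p).round().astype(int).tolist()) for p in pts],c,1)
cv2.imwrite("pics/side5n.png",im[:600])
E
```

```text
(no output)
```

View pics/side5n.png

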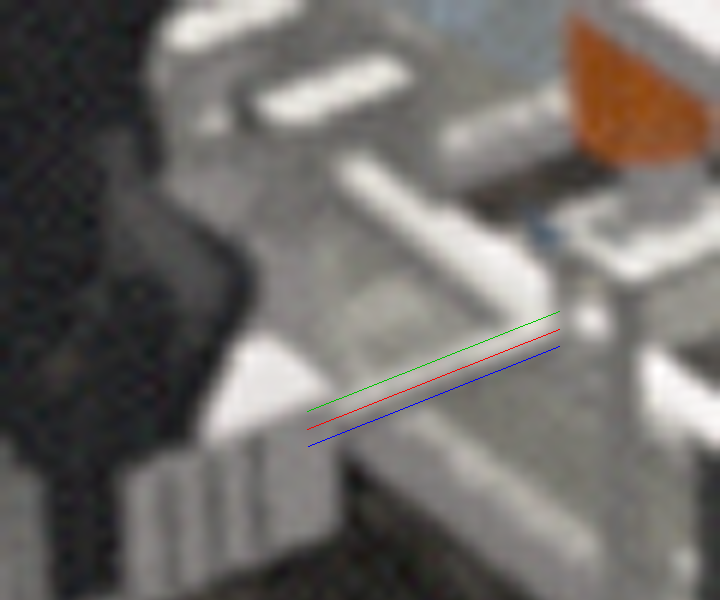

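carry_out(
  moves=[
    [[0,0,0,0.04,0,0.08,-1],[0,0,0,0,0,0,-1],[0,0,0,0,0.25,0,-1],[0,0,0,0,0.25,0,-1],[0,0,0,0,0,0,-1],[0,0,0,0,0,0,-1]],
  ],
)

```text
time: 6.3
tool_pos: [0.438, 0.017, 0.1232]
tool_rot: [-0.0, 0.653, 0.758, -0.0]
contact_force: [-0.5, 0.2, -2.2]
gripper_width: 0.264
```

```bash
python3 look.py 6
```

```text
6.3 [0.438  0.017  0.1232] [-2.000e-04  6.526e-01  7.577e-01 -2.000e-04] [-0.49  0.21 -2.21] 0.26440627740773165 [-0.13 -0.33  2.14 -0.    1.33 -1.85]
```

View pics/side6c.png

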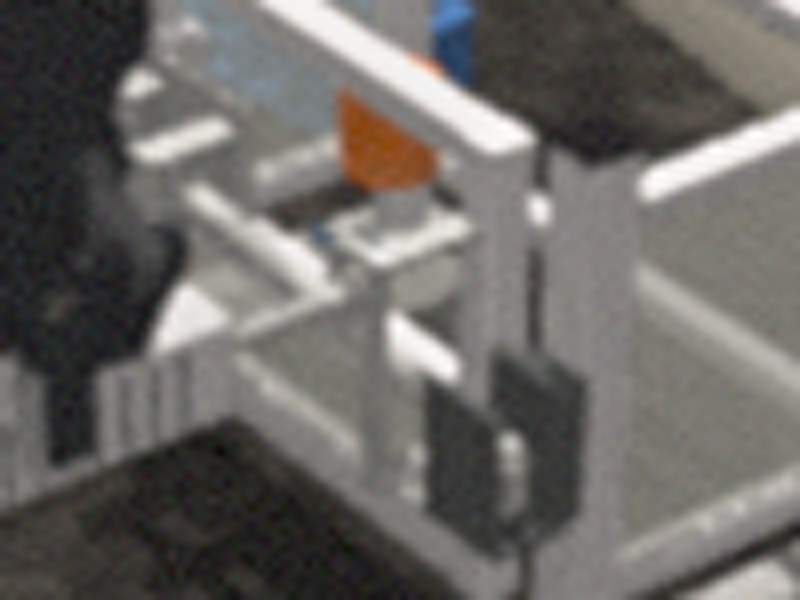

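View pics/top6c.png

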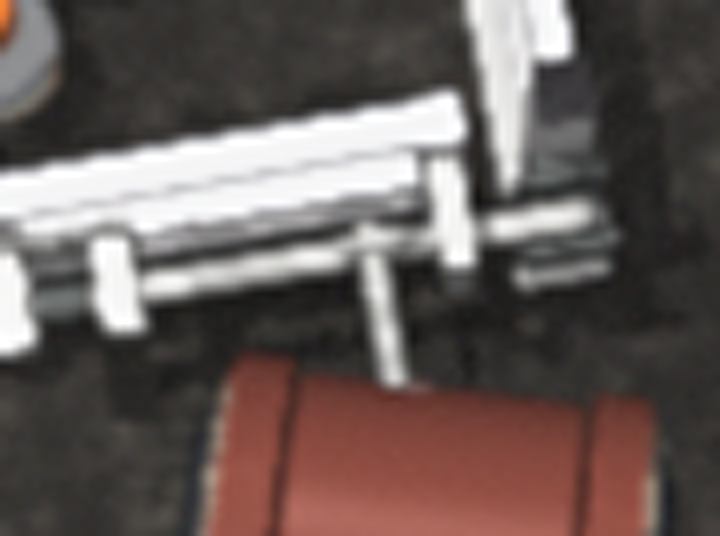

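Top crop: the nose crosses the ring's line at (371,243), within 1 mm of its centre. In the side crop it ends in the hole at (355,285). No force, so going on.

carry_out(
  moves=[
    [[0,0,0,0,0.3,0,-1],[0,0,0,0,0.3,0,-1],[0,0,0,0,0.25,0,-1],[0,0,0,0,0,0,-1],[0,0,0,0,0,0,-1]],
  ],
)

```text
time: 6.82
tool_pos: [0.4714, 0.0219, 0.1232]
tool_rot: [-0.0, 0.653, 0.758, -0.0]
contact_force: [-0.4, -0.2, -2.2]
gripper_width: 0.268
```

```bash
python3 look.py 7
```

```text
6.8167 [0.4714 0.0219 0.1232] [-3.000e-04  6.527e-01  7.576e-01 -3.000e-04] [-0.45 -0.19 -2.2 ] 0.2677798391722533 [-0.11 -0.23  2.06 -0.    1.31 -1.83]
```

View pics/side7c.png

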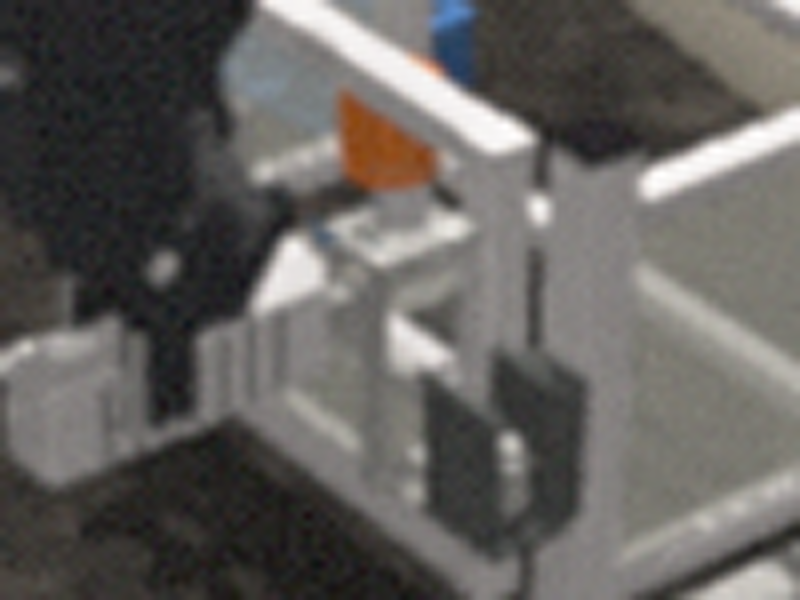

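View pics/top7c.png

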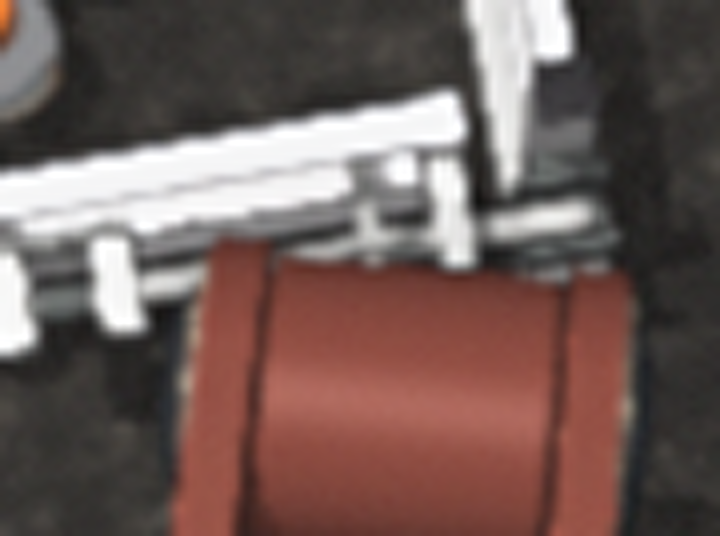

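The nose shows behind the ring at (365,205) in the top crop, the handle front stands just before the ring, and there is no force. Lifting about 19 mm.

carry_out(
  moves=[
    [[0,0,0,0,0,-0.2,-1],[0,0,0,0,0,-0.15,-1],[0,0,0,0,0,-0.13,-1],[0,0,0,0,0,0,-1],[0,0,0,0,0,0,-1]],
  ],
)

```text
time: 7.33
tool_pos: [0.4722, 0.0217, 0.1433]
tool_rot: [0.001, 0.653, 0.758, 0.0]
contact_force: [1.0, 0.1, -2.6]
gripper_width: 0.269
```

```bash
python3 look.py 8
```

```text
7.3333 [0.4722 0.0217 0.1433] [7.000e-04 6.528e-01 7.575e-01 3.000e-04] [ 1.02  0.07 -2.63] 0.26895691167867636 [-0.11 -0.25  2.05 -0.    1.35 -1.83]
```

View pics/side8c.png

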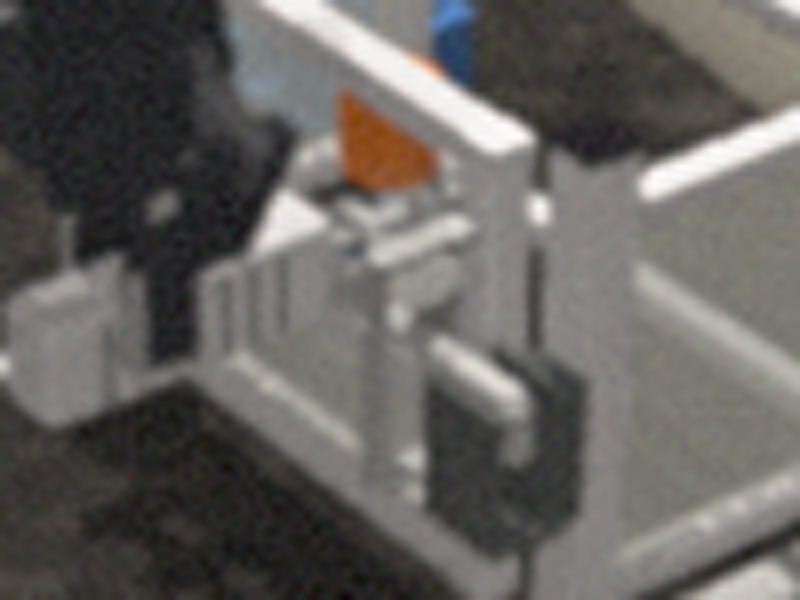

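View pics/top8c.png

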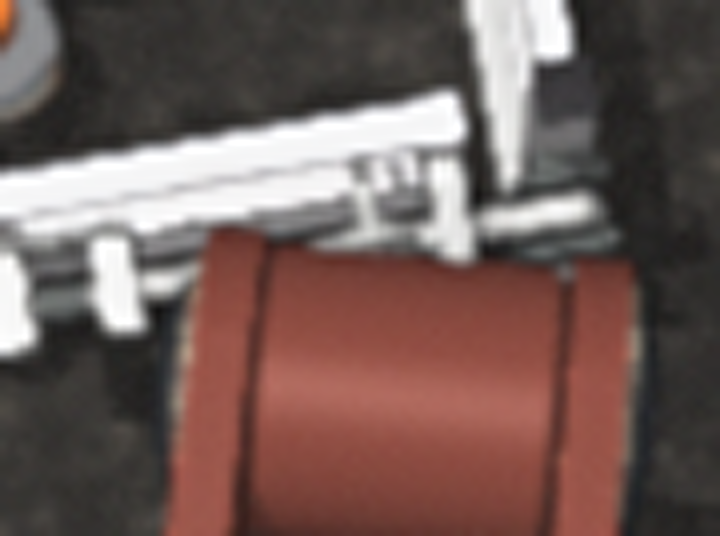

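The side view shows the bolt end clear of the keeper trough, its top at (480,370) px. Pulling left.

carry_out(
  moves=[
    [[0,0,0,0.2,0,0,-1],[0,0,0,0.2,0,0,-1],[0,0,0,0.2,0,0,-1],[0,0,0,0.2,0,0,-1],[0,0,0,0,0,0,-1]],
  ],
)

```text
time: 7.85
tool_pos: [0.4667, 0.0553, 0.1423]
tool_rot: [-0.001, 0.652, 0.758, 0.0]
contact_force: [-0.2, 0.2, -2.4]
gripper_width: 0.271
```

```bash
python3 look.py 9
```

```text
7.85 [0.4667 0.0553 0.1423] [-5.000e-04  6.520e-01  7.582e-01  2.000e-04] [-0.25  0.19 -2.38] 0.2706909971291842 [-0.04 -0.26  2.05  0.    1.35 -1.76]
```

View pics/side9c.png

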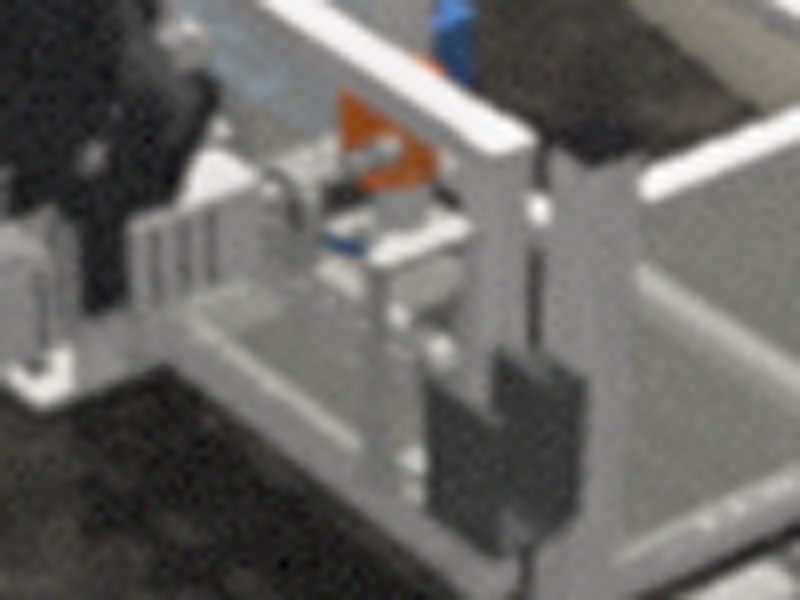

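The bolt end has left the keeper, its tip now at (440,350). The ring shows at (285,195) with the nose through it to (385,155). Pulling the rest.

carry_out(
  moves=[
    [[0,0,0,0.2,0,0,-1],[0,0,0,0.2,0,0,-1],[0,0,0,0.08,0,0,-1],[0,0,0,0,0,0,-1],[0,0,0,0,0,0,-1],[0,0,0,0,0,0,-1]],
  ],
)

```text
time: 8.45
tool_pos: [0.4643, 0.0727, 0.1425]
tool_rot: [-0.0, 0.653, 0.758, 0.0]
contact_force: [-0.3, 0.3, -3.3]
gripper_width: 0.266
```

```bash
python3 look.py 10
```

```text
8.45 [0.4643 0.0727 0.1425] [-1.000e-04  6.527e-01  7.576e-01  1.000e-04] [-0.35  0.28 -3.28] 0.2655736670116233 [-0.   -0.26  2.05  0.    1.35 -1.72]
```

View pics/side10c.png

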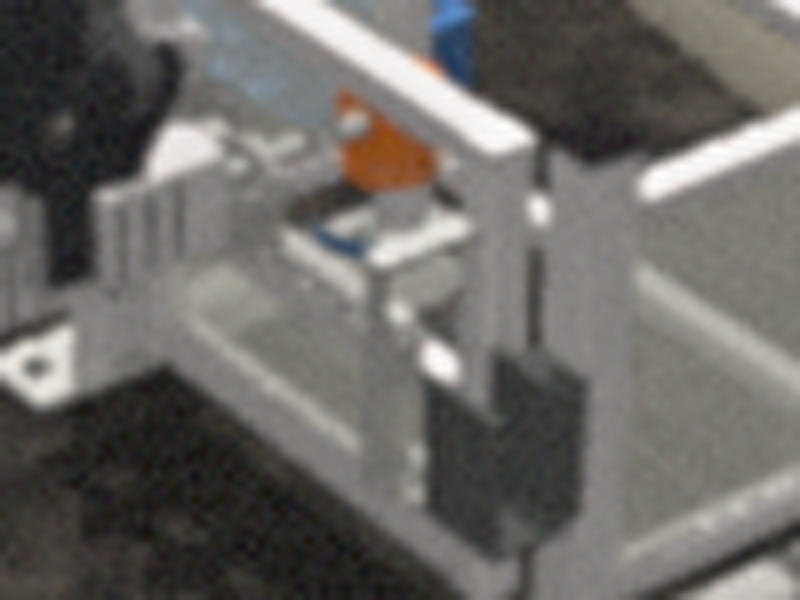

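View pics/top10c.png

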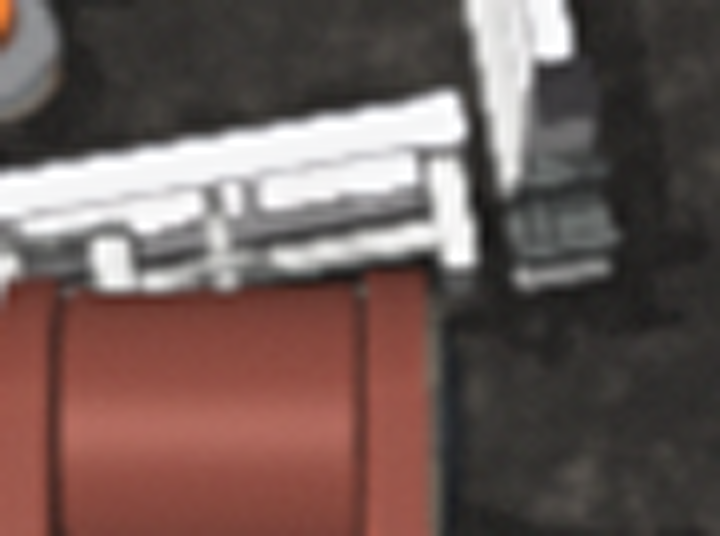

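Bolt fully back: the keeper is empty and the nose is through the ring at top crop (220,240). Advancing until the handle front meets the ring.

carry_out(
  moves=[
    [[0,0,0,0,0.15,0,-1],[0,0,0,0,0.1,0,-1],[0,0,0,0,0,0,-1],[0,0,0,0,0,0,-1]],
  ],
)

```text
time: 8.88
tool_pos: [0.4749, 0.0739, 0.1426]
tool_rot: [0.0, 0.653, 0.757, 0.0]
contact_force: [0.5, -0.2, -1.2]
gripper_width: 0.271
```

carry_out(
  moves=[
    [[0,0,0,0,0.1,0,-1],[0,0,0,0,0.1,0,-1],[0,0,0,0,0,0,-1],[0,0,0,0,0,0,-1]],
  ],
)

```text
time: 9.22
tool_pos: [0.4818, 0.0749, 0.1422]
tool_rot: [-0.0, 0.653, 0.758, -0.001]
contact_force: [-2.9, -2.1, -2.1]
gripper_width: 0.27
```

```bash
python3 look.py 11
```

```text
9.2167 [0.4818 0.0749 0.1422] [-4.000e-04  6.528e-01  7.575e-01 -8.000e-04] [-2.89 -2.08 -2.14] 0.2698857723690094 [ 0.   -0.21  2.01 -0.    1.34 -1.72]
```

View pics/side11c.png

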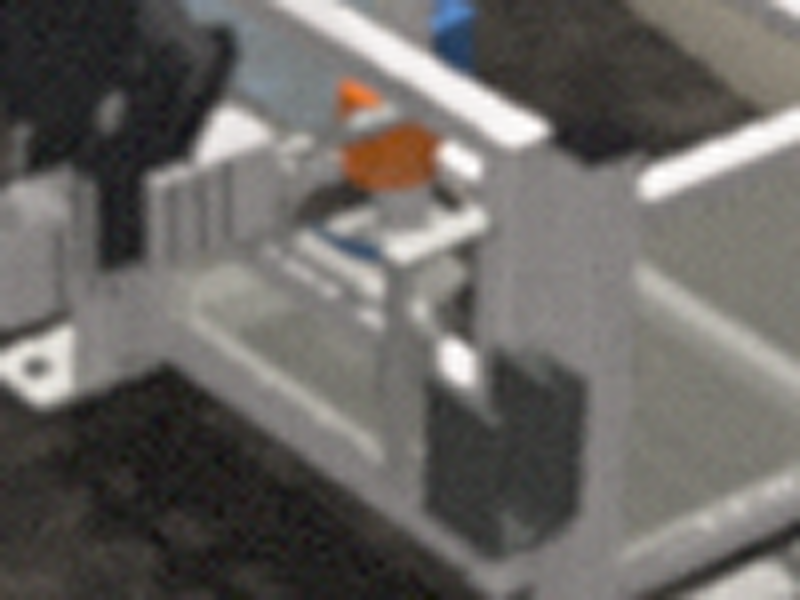

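View pics/top11c.png

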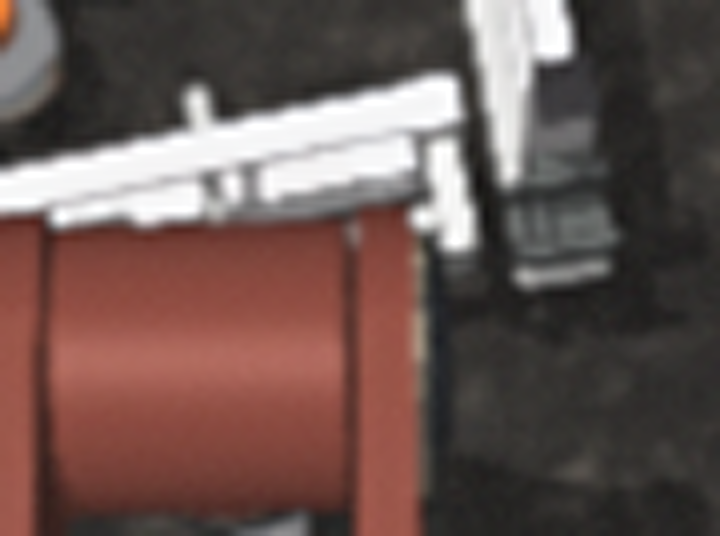

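The gate has started to move (right end of its top edge up from row 92 to 75 in the top crop), with 2.9 N on the tool. Now turning the rod with the gate about the hinge.

```bash
python3 - <<'E'
from plan import *
s0=state();p=s0["tool_pos"];H=np.array([.5553,.1971]);st=None
q=s0["tool_rot"];yaw0=np.degrees(2*np.arctan2(q[2],q[1]))-90;print(yaw0)
for a in (5,10,14):
    c,s=np.cos(np.radians(a)),np.sin(np.radians(a));d=p[:2]-H
    t=H+[c*d[0]-s*d[1],s*d[0]+c*d[1]]
    st=plan([*t,.1425],yaw0+a,g=-1,n=3,start=st)
E
```

```text
8.486871703695911
3 rows, end [0.4925 0.0692 0.1426]
[[-0.01, 0.0, -0.33, -0.06, 0.08, -0.0, -1], [-0.0, 0.0, -0.33, -0.07, 0.08, -0.0, -1], [-0.01, 0.0, -0.34, -0.06, 0.08, -0.01, -1]]
3 rows, end [0.5039 0.064  0.1426]
[[0.0, 0.0, -0.33, -0.06, 0.08, 0.0, -1], [0.0, 0.0, -0.33, -0.07, 0.08, 0.0, -1], [0.0, 0.0, -0.34, -0.07, 0.08, 0.0, -1]]
3 rows, end [0.5136 0.0607 0.1426]
[[0.0, 0.0, -0.27, -0.05, 0.07, 0.0, -1], [0.0, 0.0, -0.26, -0.05, 0.06, 0.0, -1], [0.0, 0.0, -0.27, -0.06, 0.07, 0.0, -1]]
```

carry_out(
  moves=[
    [[0,0,-0.33,-0.06,0.08,0,-1],[0,0,-0.33,-0.07,0.08,0,-1],[0,0,-0.34,-0.06,0.08,0,-1],[0,0,-0.33,-0.06,0.08,0,-1],[0,0,-0.33,-0.07,0.08,0,-1],[0,0,-0.34,-0.07,0.08,0,-1],[0,0,0,0,0,0,-1],[0,0,0,0,0,0,-1]],
  ],
)

```text
time: 9.98
tool_pos: [0.5039, 0.0641, 0.1423]
tool_rot: [-0.0, 0.585, 0.811, -0.0]
contact_force: [-2.9, -1.8, -1.0]
gripper_width: 0.267
```

```bash
python3 look.py 12
```

```text
9.9833 [0.5039 0.0641 0.1423] [-4.000e-04  5.846e-01  8.113e-01 -4.000e-04] [-2.94 -1.82 -1.02] 0.2674979817424765 [-0.02 -0.16  1.97 -0.    1.33 -1.91]
```

View pics/side12c.png

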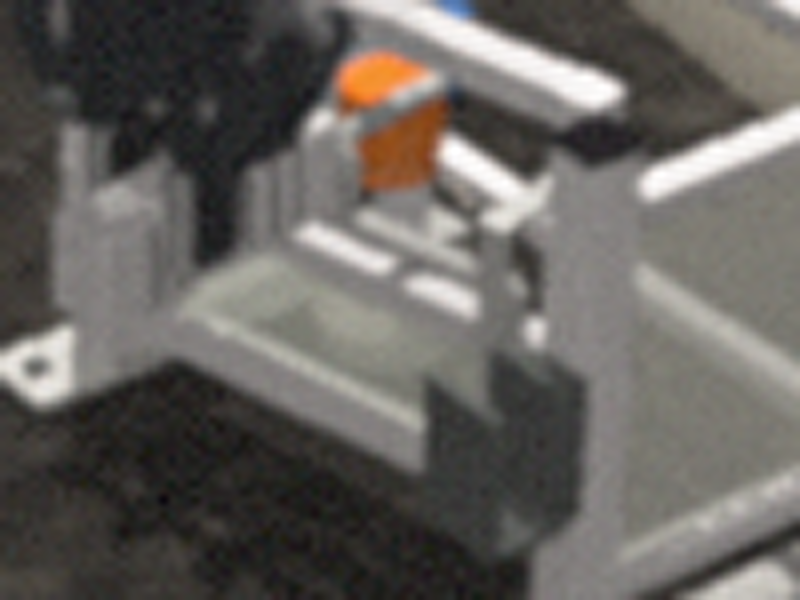

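View pics/top12c.png

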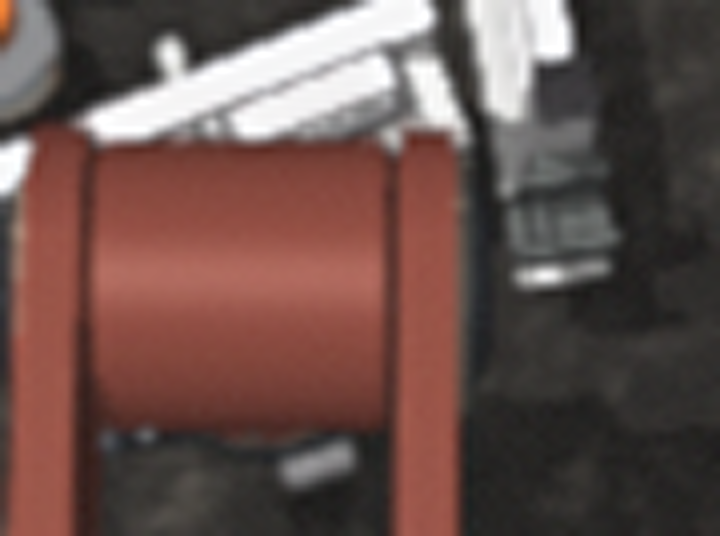

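The top crop's gate edge runs (80,125)→(360,0), about 14° open. The nose tip shows beyond the gate at (170,50). Continuing about 5°.

carry_out(
  moves=[
    [[0,0,-0.27,-0.05,0.07,0,-1],[0,0,-0.26,-0.05,0.07,0,-1],[0,0,-0.27,-0.06,0.07,0,-1],[0,0,-0.2,-0.04,0.05,0,-1],[0,0,0,0,0,0,-1],[0,0,0,0,0,0,-1],[0,0,0,0,0,0,-1],[0,0,0,0,0,0,-1]],
  ],
)

```text
time: 10.75
tool_pos: [0.5167, 0.0604, 0.1424]
tool_rot: [-0.0, 0.548, 0.836, -0.0]
contact_force: [-2.4, -2.0, -2.2]
gripper_width: 0.269
```

```bash
python3 look.py 13; python3 - <<'E'
from h import *
# gate angle: fit upper edge of gate top bar by white mask in top views
for n in ("4","12","13"):
    f=load(f"top{n}.npz"); P=cloud(f); g=cv2.cvtColor(f["frame"],cv2.COLOR_RGB2GRAY)
    m=(g>170)&(P[...,2]>.18)&(P[...,2]<.196); m[:,:215]=0;m[:,276]=0;m[:150]=0;m[:,276:]=0
    v,u=np.nonzero(m); W=np.array([ray(f,a,b,.188) for a,b in zip(u,v)])[:,:2].astype(np.float32)
    l=cv2.fitLine(W,cv2.DIST_HUBER,0,.001,.001).ravel(); print(n,len(W),np.degrees(np.arctan2(l[0],-l[1]))%180)
    cv2.imwrite(f"pics/m{n}.png",m[140:240,200:320].astype(np.uint8)*255)
E
```

```text
10.75 [0.5167 0.0604 0.1424] [-1.000e-04  5.484e-01  8.362e-01 -1.000e-04] [-2.42 -2.03 -2.25] 0.26882307317281634 [-0.03 -0.13  1.94 -0.    1.33 -2.01]
4 342 9.498374
12 275 20.607433
13 240 26.251348
```

View pics/side13c.png

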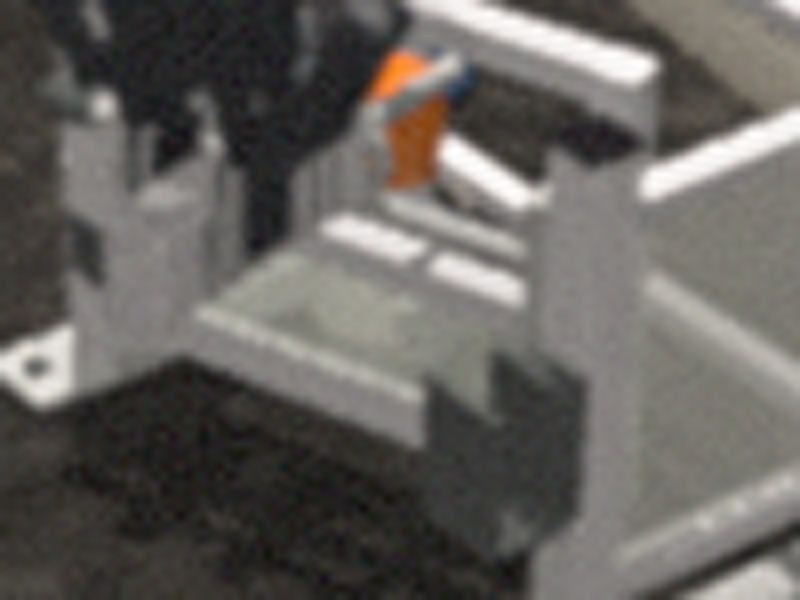

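View pics/top13c.png

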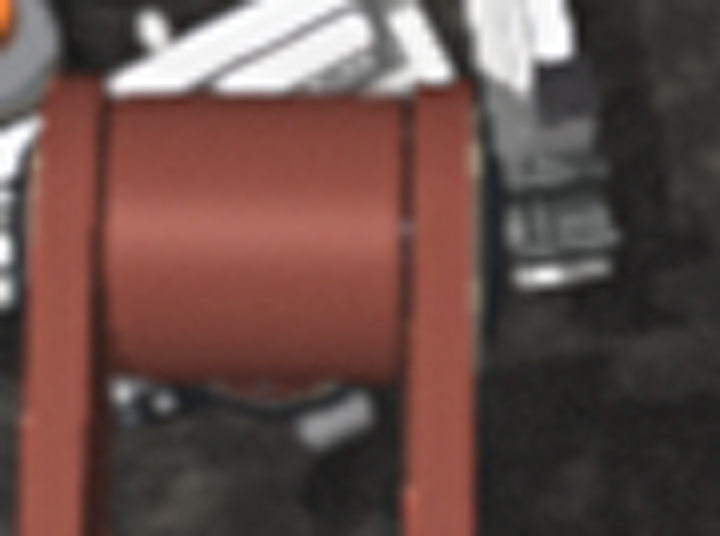

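carry_out(
  moves=[
    [[0,0,-0.25,-0.05,0.06,0,-1],[0,0,-0.25,-0.05,0.06,0,-1],[0,0,0,0,0,0,-1],[0,0,0,0,0,0,-1],[0,0,0,0,0,0,-1],[0,0,0,0,0,0,-1],[0,0,0,0,0,0,-1],[0,0,0,0,0,0,-1]],
  ],
)

```text
time: 11.52
tool_pos: [0.5228, 0.0587, 0.1424]
tool_rot: [-0.0, 0.53, 0.848, -0.0]
contact_force: [-3.6, -1.7, -2.3]
gripper_width: 0.27
```

```bash
python3 look.py 14; python3 - <<'E'
from h import *
f=load("top14.npz"); P=cloud(f); g=cv2.cvtColor(f["frame"],cv2.COLOR_RGB2GRAY)
m=(g>170)&(P[...,2]>.18)&(P[...,2]<.196); m[:,:215]=0;m[:,276:]=0;m[:150]=0
v,u=np.nonzero(m); W=np.array([ray(f,a,b,.188) for a,b in zip(u,v)])[:,:2].astype(np.float32)
l=cv2.fitLine(W,cv2.DIST_HUBER,0,.001,.001).ravel(); print(len(W),np.degrees(np.arctan2(l[0],-l[1]))%180)
# left part vs right part of gate bar, world coordinates
print(W[W[:,1].argmin()],W[W[:,1].argmax()])
cv2.imwrite("pics/top14.png",f["frame"][...,::-1]); s=load("side14.npz");cv2.imwrite("pics/side14.png",s["frame"][...,::-1])
E
```

```text
11.5167 [0.5228 0.0587 0.1424] [-1.000e-04  5.299e-01  8.480e-01 -0.000e+00] [-3.62 -1.72 -2.35] 0.2695089728471723 [-0.03 -0.11  1.93  0.    1.33 -2.05]
224 28.923605
[0.6453309  0.02390623] [0.5612279 0.1687324]
```

View pics/side14c.png

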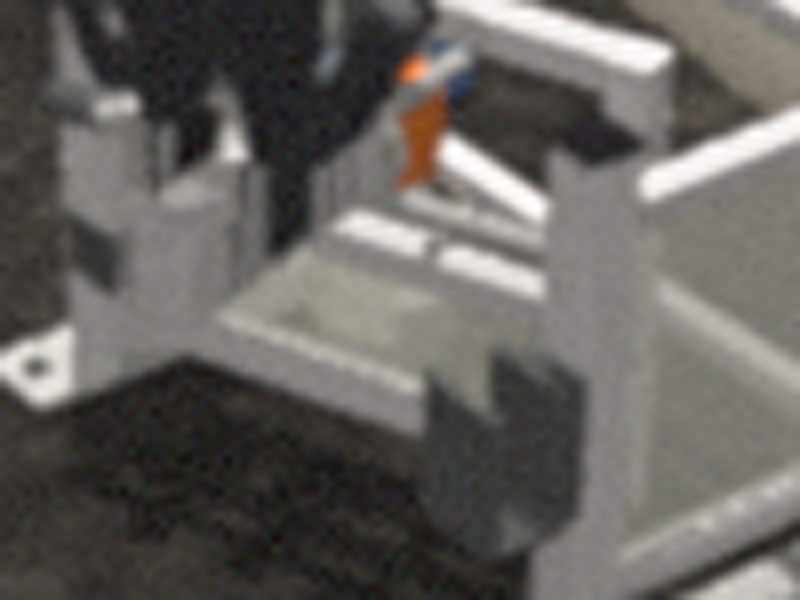

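View pics/side14.png

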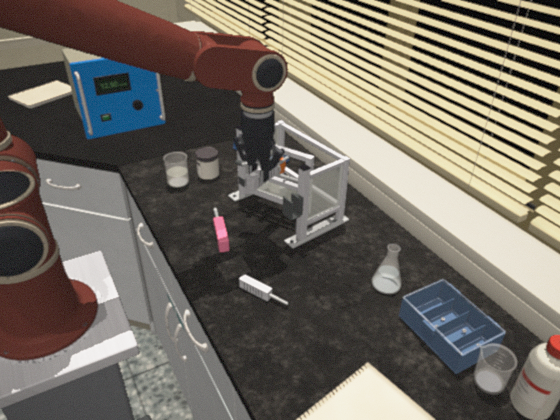

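View pics/top14.png

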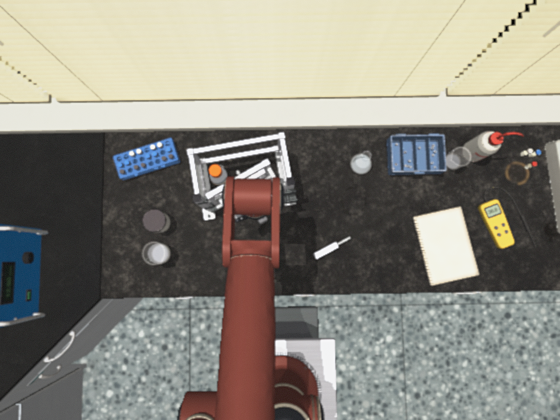

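The side view shows the nose still through the ring, with its tip at crop (455,65), and the gate open with its right edge at (640,50). The flask, tub and beaker stand where they were at the start. The fitted gate angle is about 20°, and the roughly 4 N horizontal force on the tool is close to the spring's 3 N. Handing in.

```bash
python3 -c "
from plant import ticket,state
print(ticket.job_done()); s=state(); print(s['time'],s['tool_pos'],s['contact_force'],s['gripper_width'])"
```

```text
the job is handed in; nothing more can be done
None
the job is handed in; nothing more can be done
```

The job is handed in at about 11.5 s of the 48 s. The arm is holding the gate about 20° open with the draw rod, but I was given no verdict.

**What I did:** I picked up the larger white rod by its handle, put its nose through the eye and lifted the bolt over the keeper lip. Still lifting, I pulled the bolt back about 45–49 mm. I then pushed the gate inwards with the handle's front end against the ring, turning the rod with the gate, and stopped there with the grip closed.

**Last checks, just before handing in:**
- **Gate:** a line fit in the top view gave about 20° (0.34–0.35 rad). It reads up to about a degree differently depending on which shut-gate fit I compare it with.
- **Force:** about 4 N horizontally on the tool, against roughly 3 N expected from the gate spring. I took this to mean the rod alone is pressing.
- **Bolt and rod:** the keeper was empty after the pull, and the nose still shows through the window. The rod's underside is about 0.135 m up.
- **Bystanders:** flask, tub and beaker look upright and unmoved in both views.

**Not confirmed directly:**
- The state does not report the bolt and gate joint values, or the contact between the gripper and the guard. I inferred them from the pictures, the arm's pose and the wrist force.
- At the end the arm hid the ring from the top camera, so its position there also comes from the arm's pose and the side view.
- Before insertion, the nose height differed by about 4 mm between the arm's pose and the side picture. I followed the picture and lowered the nose 3 mm; it then went in without force.

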